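Dock the slide tray and start its locking screw

ROBOT

A 6-joint arm with a two-finger parallel gripper is mounted at the origin on the work surface. World frame = base frame: x ahead of the robot, y to its left, z up, the work surface at z = 0. Lengths are in m, angles in degrees, forces in N, time in s.
With the tool pointing down it reaches from about 0.375 to 0.9 m from the base axis. Payload 3.1 kg.
Tool frame: the origin (TCP) lies at the very end of the fingers, on their centre line; the grasp point (between the pads) lies 19 mm behind it (grasp_offset is the distance from the TCP to the grasp point, in m); z points along the fingers, y is the direction in which the jaws open and shut (so a half turn about z gives the same grasp; the last joint's range is limited). The gripper opens to 87 mm and grips with 3 to 60 N. Pads are 19 mm wide; open, the fingers measure 117 mm over their backs; the gripper's body (75 mm by 190 mm) begins 51 mm behind the grasp point.
Start: joints at [54.001, 30.224, 82.088, -0, 67.689, -10.227], TCP at [0.272, 0.563, 0.223] pointing down, gripper open.
Joint ranges: [-176.69, 176.69], [-43.24, 126.21], [12.49, 139.97], [-82, 262], [0, 151.66], [-163.58, 163.58]. Speed limits (degrees/s): [159.86, 159.86, 180, 180, 180, 180].

INTERFACE

Orientations are given as a 3x3 rotation matrix whose columns are the frame's x, y, z axes.
In Python, from rig import * gives the robot as it stands. The module is installed in compiled form; this text tells all that it offers.
- The arm moves only by the tool play_rows, never from a script. Its argument "plan" is a list that holds one entry, the list of rows, each a list of 7 numbers: the shift along the world's x, y, z each as a share of 5 cm, from -1 to 1, then the turn, a rotation vector about the world's x, y, z each as a share of pi rad, from -1 to 1, then the gripper's target within -1 to 1 (fully open at 1, half-way at 0, shut at -1). A call has 1 to 12 rows; each row shifts and turns the commanded pose from where the row before left it; what a row does not reach is not made up. A row lasts 1/10 s, in which the tool goes at most 50 mm and 8.59 degrees, less where a joint would pass 70% of its speed; a pose out of reach is approached as far as the arm can. A call with a number of a shift or a turn outside -1 to 1 is refused whole. A call with a gripper value outside its range is refused whole. The fingers move at their own pace and stop on an object; the grip force is fixed at half the most. Time passes only in rows, so rows that do not move let the fingers close. It gives the time, the measured TCP pose, the force and the opening at its end, in the units of the state.
- read_state(): the state, without advancing time (a new reading comes with each control period).
- capture(name): name is "side" or "top"; returns the picture (400x640x3 uint8, red, green, blue); there is no depth.
- camera_params(name): a dict with "intrinsics" (3x3 intrinsics, pixels), "R" (3x3) and "t" (3): a world point X has camera coordinates R X + t. Camera axes: x right, y down, z forward; pixel columns grow to the right and rows downward; lengths in m; the calibration is good to about 2 mm. A picture is of the moment at which its call begins. camera_params takes no time and is no camera call.
- hand_in(): hands the job in, once; it reports no verdict.
The state is a dict: "time_s": time; "joint_positions": joint angles; "qvel": joint speeds; "tau": joint torques, N m; "position": TCP position; "tcp_rot": TCP orientation; "force": force on the tool from outside, world axes, zero at the start; "moment": the same for the moment, N m; "opening": opening from 0.0 (shut) to 1.0 (fully open).
Only numpy, scipy, OpenCV 4.12 (cv2) and the standard library are available. Lean on these libraries where they do the work, as an engineer would, in place of code of your own. Each camera call takes 0.05 s, during which the arm holds its last target. There are 200 camera calls.

TASK

Dock the slide tray and get its locking screw started: wind the handwheel clockwise until the tray touches its end stop, then turn the wing-headed screw on the bridge backward (anticlockwise seen from above) until you feel it drop into its thread, and from there turn it forward one full turn. Regrip as often as you need, leave the bottles, rack, marker and boxes around the jig where they stand, and finish while holding the screw's wing head in a firm grip: do not let go at the end.

Things in the scene. Friction and masses are not known exactly. Their poses are not given: they have to be found in the camera images.
- jig: Bench jig, fixed in place: white base plate 270 (x) by 370 (y) by 12 mm, origin on the table 15 mm to +y of the plate's centre, z up. The tray slides on it along +y to a steel end stop. A bridge over the tray (x -98 to +98, y 35 to 85, top 80 mm above the table) carries the upright screw at x 0, y 60 mm. The handwheel stands at x 0, y -130 mm. Directions are in the jig's frame.
- tray_hole (a point): Mouth of the threaded hole (32 mm wide) in the tray, 36 mm above the table. The tray is an aluminium plate 124 by 118 mm with small glass slides on it. When the tray is on its stop this point is exactly under the screw's axis.
- carriage (a joint): Tray position, m: grows toward the end stop (jig +y); 0.075 = touching the stop. Driven only by the handwheel.
- wheel (a joint): Handwheel angle, rad: grows clockwise seen from above, 15.7 when the tray touches its stop; starts 1.0 to 1.6 turns short of that. One turn moves the tray 30 mm. It turns easily (about 4 N at the handle), stays where it is left, and is blocked hard at the stop.
- wheel_hub (a point): Point on the vertical axis of the horizontal black handwheel, 80 mm above the table. Rim radius 50 mm, 14 mm thick, three spokes.
- wheel_handle (a point): Middle of the handwheel's upright round handle: 18 mm diameter, 50 mm tall (78 to 128 mm above the table, this point at 103), on the rim 50 mm from the wheel's axis. It spins freely on its own axis, so it can be gripped from above and carried round the circle without turning the tool.
- screw_head (a point): Centre of the screw's wing head, a plain steel bar 62 mm long (point x), 14 thick (point y), 24 tall; point z is up along the screw's vertical axis. 120 mm above the table when screw_lift is 0; it sinks with the screw. Under it is a 14 mm neck, then the 26 mm threaded shank in the bridge; one turn in, the bar's underside is still 13 mm above the bridge.
- screw (a joint): Turn of the screw, rad: grows clockwise seen from above (forward, tightening); arbitrary zero. Turns easily (under 0.1 N m). At the start the drop lies 0.6 to 2.3 rad backward (anticlockwise); the screw is blocked hard 1.7 rad backward of the drop. Single-start thread, 7 mm per turn.
- screw_lift (a joint): How far the captive screw has sunk, m, growing downward; 0 = tip on the tray. Weight and a spring press it down with about 6 N. Tray on stop: it rests at 0.001 to 0.004; turned backward it creeps up to 0.001, then suddenly drops to 0.008; one turn forward takes it to 0.015. A firm grip would hold it up: turn it with the bar loose between the fingers, or press down lightly and follow it.
- dropper: Bystander to leave alone: a small white dropper bottle, 26 mm across and 50 mm tall, on the jig's base plate at the robot's side of the tray; origin at the centre of its underside.
- amber: Bystander to leave alone: amber bottle, 60 mm across, 120 mm tall, beyond the jig; origin at the centre of its underside.
- reagent: Bystander to leave alone: clear reagent bottle, 44 mm across, 85 mm tall, beyond the jig; origin at the centre of its underside.
- tube_rack: Bystander to leave alone: white rack 60 by 150 by 50 mm with six capped tubes, 90 mm tall, to the left of the jig; origin at the centre of its underside.
- marker: Bystander to leave alone: a marker pen lying on the table, 130 mm long, on the robot's side of the jig; origin at the centre of its underside.
- slide_box: Bystander to leave alone: grey slide box 85 by 100 by 35 mm, to the right of the jig; origin at the centre of its underside.
- jar: Bystander to leave alone: a white jar, 48 mm across, 50 mm tall, on the robot's side of the jig; origin at the centre of its underside.

How it is judged:
By the outcome, as a careful person would: the job done as asked, in the order asked, and still so for the second after the job is handed in, while the arm keeps its last pose, push and grip.
It also fails if it takes over 72 s, if anything falls off the work surface, if the arm or the gripper's body presses on something with over 40 N, if the wrist force passes 120 N, or if a joint passes its speed limit or range.

## Working session

There is one attempt and no reset: what is moved stays moved. The work goes in short steps, Python scripts to look and compute and a tool call to move; the robot and the scene stay as the last step left them, time stands still between calls to the robot, and variables do not carry over. Pictures are saved under pics/ and viewed, about 8 in all and at most 12, crops included, and the job is handed in when it is done.

Besides the shell and the picture viewer there is one more tool, called by a JSON object that holds its "api" and its "payload", one argument or row to a line. play_rows: Moves the arm, as the interface text tells. Its arguments: {"type":"object","properties":{"plan":{"type":"array"}},"required":["plan"]}

```bash
mkdir -p pics; ls; python3 - <<'E'
from rig import *
import cv2,numpy as np
for n in("side","top"):
    im=capture(n); cv2.imwrite(f"pics/{n}0.png",im[:,:,::-1])
    p=camera_params(n); print(n,p["intrinsics"],p["R"],p["t"], -p["R"].T@p["t"])
s=read_state(); print(s["time_s"],s["position"],s["tcp_rot"],s["opening"],s["force"])
E
```

```text
pics
side [[434.33306033   0.         316.33391569]
 [  0.         434.33306033 196.16165062]
 [  0.           0.           1.        ]] [[ 0.74581675 -0.66606248  0.01086978]
 [-0.32104422 -0.37368761 -0.87022306]
 [ 0.58368483  0.64553725 -0.49253799]] [-0.42984557  0.29142924  0.76151466] [-0.03033686 -0.6689866   0.63335567]
top [[444.01786951   0.         319.7481592 ]
 [  0.         444.01786951 202.39334908]
 [  0.           0.           1.        ]] [[ 0.00865822 -0.99990995 -0.01025306]
 [-0.99544225 -0.0076448  -0.09505937]
 [ 0.09497243  0.01102937 -0.9954188 ]] [0.02231563 0.59810356 1.10404627] [0.49033038 0.01470906 1.15607256]
0.1 [0.27131918 0.56231111 0.22166386] [[-9.00539444e-01  4.34772823e-01 -1.14145538e-03]
 [ 4.34774190e-01  9.00538111e-01 -1.58590515e-03]
 [ 3.38415608e-04 -1.92444548e-03 -9.99998091e-01]] 1.0012664455605538 [ 0.55579368 -0.34184555  0.0184644 ]
```

View pics/top0.png

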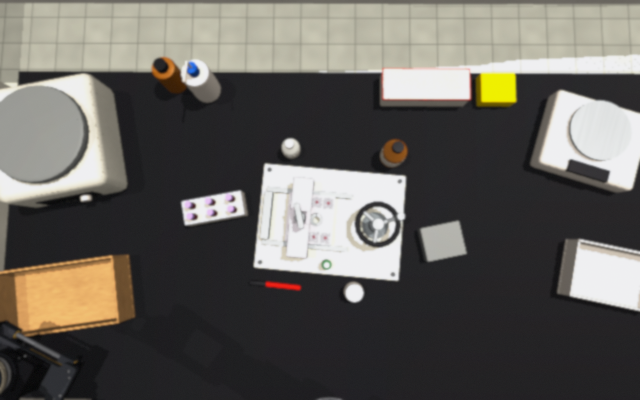

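View pics/side0.png

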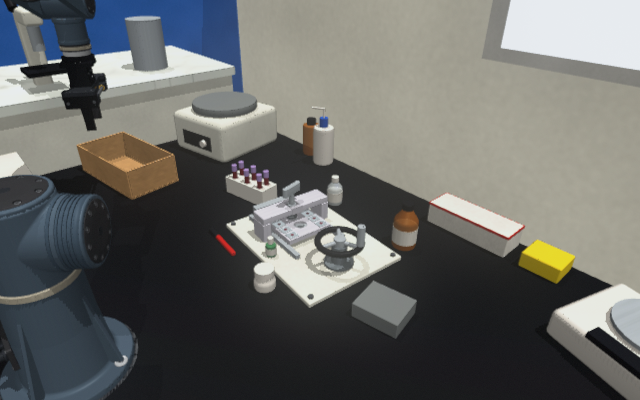

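The top view shows the plate with corners near (264,165), (406,175), (400,280) and (254,268), the wheel near (377,223), its handle near (400,217), and the screw bar near (298,217). Next I'll measure these and zoom in.

```bash
cat > h.py <<'E'
from rig import *
import cv2,numpy as np
def ray(n,u,v):
    p=camera_params(n);d=p["R"].T@np.linalg.inv(p["intrinsics"])@[u,v,1];return -p["R"].T@p["t"],d
def onz(n,u,v,z):
    c,d=ray(n,u,v);return c+d*(z-c[2])/d[2]
def tri(a,b):
    c1,d1=ray("top",*a);c2,d2=ray("side",*b)
    s=np.linalg.lstsq(np.c_[d1,-d2],c2-c1,rcond=None)[0];p,q=c1+d1*s[0],c2+d2*s[1];return (p+q)/2,np.linalg.norm(p-q)
def pix(n,X):
    p=camera_params(n);q=p["intrinsics"]@(p["R"]@np.array(X)+p["t"]);return q[:2]/q[2]
def crop(n,name,x,y,w,h,k):
    im=capture(n)[y:y+h,x:x+w,::-1];im=cv2.resize(im,None,fx=k,fy=k,interpolation=cv2.INTER_CUBIC);cv2.imwrite(f"pics/{name}.png",im);return im
E
python3 - <<'E'
from h import *
im=capture("top")
m=cv2.inRange(im,(130,130,130),(255,255,255));m[:155]=0;m[290:]=0;m[:,:250]=0;m[:,410:]=0
c=max(cv2.findContours(m,cv2.RETR_EXTERNAL,cv2.CHAIN_APPROX_NONE)[0],key=cv2.contourArea)
q=cv2.boxPoints(cv2.minAreaRect(c));print(q)
P=np.array([onz("top",u,v,.012) for u,v in q]);print(P.round(4))
print([np.linalg.norm(P[i]-P[i-1]).round(4) for i in range(4)])
ctr=P.mean(0)
i=int(np.argmax([np.linalg.norm(P[i]-P[i-1]) for i in range(4)]));ey=P[i]-P[i-1];ey/=np.linalg.norm(ey);ey*=np.sign(ey[1]);ex=np.array([ey[1],-ey[0],0])
o=ctr+.015*0*ey
print("yaw",np.degrees(np.arctan2(-ey[0],ey[1])))
O=ctr+.015*ey;O[2]=0   # origin 15 mm to +y of the centre
for n,x,y,z in(("hub",0,-.13,.08),("screw",0,.06,.12)):
    X=O+x*ex+y*ey+[0,0,z];print(n,X.round(4),pix("top",X),pix("side",X))
a=cv2.resize(im[155:290,250:410,::-1],None,fx=4,fy=4,interpolation=cv2.INTER_CUBIC)
b=cv2.resize(capture("side")[170:300,220:400,::-1],None,fx=3.55,fy=3.55,interpolation=cv2.INTER_CUBIC)
cv2.imwrite("pics/a.png",a);cv2.imwrite("pics/b.png",b)
E
```

```text
[[253.0365  267.3848 ]
 [262.81512 161.99315]
 [407.94714 175.45901]
 [398.16852 280.85065]]
[[ 0.4313  0.1965  0.012 ]
 [ 0.7045  0.1772  0.012 ]
 [ 0.6715 -0.2012  0.012 ]
 [ 0.4008 -0.1736  0.012 ]]
[np.float64(0.3714), np.float64(0.2739), np.float64(0.3798), np.float64(0.2722)]
yaw -4.971227693041354
hub [ 0.542  -0.1148  0.08  ] [378.01722629 223.80005939] [339.6549807  237.01625735]
screw [0.5585 0.0744 0.12  ] [299.00598657 215.29333701] [291.48665757 188.04413013]
```

View pics/a.png

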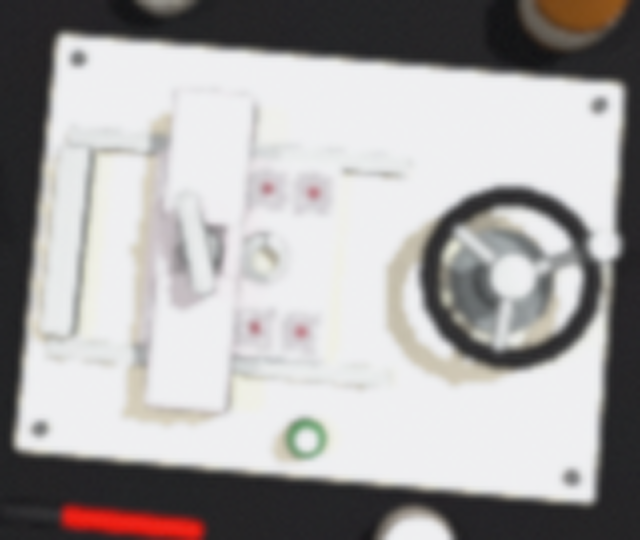

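View pics/b.png

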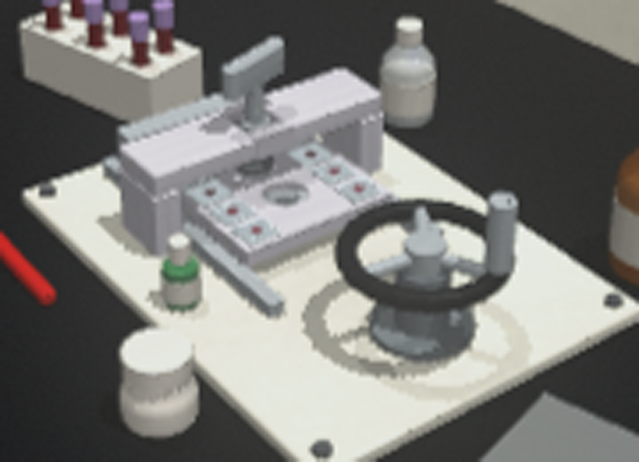

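The crops agree with the geometry: the wheel centre is at (377.8,224.3), the handle top at (401,216), and the bar centre at (299,216). The bar lies about 10° anticlockwise of world x.

```bash
python3 - <<'E'
from h import *
hub=onz("top",377.75,224.25,.08);print("hub",hub)
h=onz("top",401,216.2,.128);print("handle",h,np.linalg.norm((h-hub)[:2]),np.degrees(np.arctan2(*(h-hub)[[1,0]])))
f=lambda u,v:(220+u/3.55,170+v/3.55)
print("tri handle",tri((401,216.2),f(503,200)))
g=lambda u,v:(250+u/4,155+v/4)
A=onz("top",*g(187,193),.129);B=onz("top",*g(205,295),.129);print("bar",(A+B)/2,np.linalg.norm(A-B),np.degrees(np.arctan2(*(A-B)[[1,0]])))
print("hole",onz("top",*g(265,257),.036))
s=read_state()["position"];print("d/.05",(h-s)/.05)
E
```

```text
hub [ 0.54094397 -0.11419637  0.08      ]
handle [ 0.55775886 -0.16226433  0.128     ] 0.050924153593012146 -70.7194062623405
tri handle (array([ 0.55796634, -0.16274278,  0.12544195]), np.float64(0.00010856959438264348))
bar [0.55635187 0.07392811 0.129     ] 0.06017406293940879 10.739052684501024
hole [0.55436892 0.03558327 0.036     ]
d/.05 [  5.72567062 -14.49514001  -1.87871353]
```

{"api": "play_rows", "payload": {
  "plan": [
    [[0.34,-0.85,0,0,0,-0.025,0],[0.34,-0.85,0,0,0,-0.025,0],[0.34,-0.85,0,0,0,-0.025,0],[0.34,-0.85,0,0,0,-0.025,0],[0.34,-0.85,0,0,0,-0.025,0],[0.34,-0.85,0,0,0,-0.025,0],[0.34,-0.85,0,0,0,-0.025,0],[0.34,-0.85,0,0,0,-0.025,0],[0.34,-0.85,0,0,0,-0.025,0],[0.34,-0.85,0,0,0,-0.025,0],[0.34,-0.85,0,0,0,0,0],[0.34,-0.85,0,0,0,0,0]]
  ]
}}

```text
time_s: 1.4
position: [0.4761, 0.051, 0.2226]
tcp_rot: [[-0.329, 0.944, 0.0], [0.944, 0.329, 0.0], [0.0, 0.0, -1.0]]
force: [0.8, 0.6, -0.4]
opening: 0.501
```

{"api": "play_rows", "payload": {
  "plan": [
    [[0.34,-0.85,0,0,0,0,0],[0.34,-0.85,0,0,0,0,0],[0.34,-0.85,0,0,0,0,0],[0.34,-0.85,0,0,0,0,0],[0.28,-0.8,0,0,0,0,0],[0,0,-0.5,0,0,0,0],[0,0,-0.5,0,0,0,0],[0,0,0,0,0,0,0],[0,0,0,0,0,0,0]]
  ]
}}

```text
time_s: 2.3
position: [0.5575, -0.157, 0.1724]
tcp_rot: [[-0.329, 0.944, -0.001], [0.944, 0.329, 0.001], [0.001, -0.001, -1.0]]
force: [-0.2, -0.3, 0.0]
opening: 0.501
```

{"api": "play_rows", "payload": {
  "plan": [
    [[0,-0.1,-0.2,0,0,0,0],[0,0,-0.5,0,0,0,0],[0,0,-0.5,0,0,0,0],[0,0,-0.28,0,0,0,0],[0,0,0,0,0,0,0],[0,0,0,0,0,0,-1],[0,0,0,0,0,0,-1],[0,0,0,0,0,0,-1],[0,0,0,0,0,0,-1],[0,0,0,0,0,0,-1]]
  ]
}}

```text
time_s: 3.3
position: [0.5584, -0.1624, 0.0994]
tcp_rot: [[-0.329, 0.944, 0.002], [0.944, 0.329, -0.001], [-0.001, 0.002, -1.0]]
force: [-0.2, 0.0, 1.9]
opening: 0.192
```

```bash
python3 - <<'E'
from h import *
s=read_state();p=s["position"];print(p,s["opening"],s["force"])
hub=np.array([.541,-.1142]);a0=np.degrees(np.arctan2(*(p[:2]-hub)[::-1]));print(a0,np.linalg.norm(p[:2]-hub))
a=np.radians(a0-15*np.arange(41));P=hub+.05*np.c_[np.cos(a),np.sin(a)]
D=np.diff(P,axis=0)/.05
for i in range(0,24,12):print([[round(x,3),round(y,3),0,0,0,0,-1] for x,y in D[i:i+12]])
E
```

```text
[ 0.55839761 -0.16238091  0.09942181] 0.19207773666081834 [-0.19404169  0.02400716  1.90159917]
-70.14589219120182 0.05122574360638998
[[np.float64(-0.255), np.float64(-0.056), 0, 0, 0, 0, -1], [np.float64(-0.261), np.float64(0.012), 0, 0, 0, 0, -1], [np.float64(-0.249), np.float64(0.079), 0, 0, 0, 0, -1], [np.float64(-0.22), np.float64(0.141), 0, 0, 0, 0, -1], [np.float64(-0.176), np.float64(0.193), 0, 0, 0, 0, -1], [np.float64(-0.12), np.float64(0.232), 0, 0, 0, 0, -1], [np.float64(-0.056), np.float64(0.255), 0, 0, 0, 0, -1], [np.float64(0.012), np.float64(0.261), 0, 0, 0, 0, -1], [np.float64(0.079), np.float64(0.249), 0, 0, 0, 0, -1], [np.float64(0.141), np.float64(0.22), 0, 0, 0, 0, -1], [np.float64(0.193), np.float64(0.176), 0, 0, 0, 0, -1], [np.float64(0.232), np.float64(0.12), 0, 0, 0, 0, -1]]
[[np.float64(0.255), np.float64(0.056), 0, 0, 0, 0, -1], [np.float64(0.261), np.float64(-0.012), 0, 0, 0, 0, -1], [np.float64(0.249), np.float64(-0.079), 0, 0, 0, 0, -1], [np.float64(0.22), np.float64(-0.141), 0, 0, 0, 0, -1], [np.float64(0.176), np.float64(-0.193), 0, 0, 0, 0, -1], [np.float64(0.12), np.float64(-0.232), 0, 0, 0, 0, -1], [np.float64(0.056), np.float64(-0.255), 0, 0, 0, 0, -1], [np.float64(-0.012), np.float64(-0.261), 0, 0, 0, 0, -1], [np.float64(-0.079), np.float64(-0.249), 0, 0, 0, 0, -1], [np.float64(-0.141), np.float64(-0.22), 0, 0, 0, 0, -1], [np.float64(-0.193), np.float64(-0.176), 0, 0, 0, 0, -1], [np.float64(-0.232), np.float64(-0.12), 0, 0, 0, 0, -1]]
```

Handle gripped (opening 0.192 is about 17 mm). First half turn.

{"api": "play_rows", "payload": {
  "plan": [
    [[-0.255,-0.056,0,0,0,0,-1],[-0.261,0.012,0,0,0,0,-1],[-0.249,0.079,0,0,0,0,-1],[-0.22,0.141,0,0,0,0,-1],[-0.176,0.193,0,0,0,0,-1],[-0.12,0.232,0,0,0,0,-1],[-0.056,0.255,0,0,0,0,-1],[0.012,0.261,0,0,0,0,-1],[0.079,0.249,0,0,0,0,-1],[0.141,0.22,0,0,0,0,-1],[0.193,0.176,0,0,0,0,-1],[0.232,0.12,0,0,0,0,-1]]
  ]
}}

```text
time_s: 4.5
position: [0.5237, -0.0684, 0.0993]
tcp_rot: [[-0.332, 0.943, -0.001], [0.943, 0.332, -0.003], [-0.002, -0.002, -1.0]]
force: [-1.0, -7.5, 6.8]
opening: 0.198
```

```bash
python3 - <<'E'
from h import *
crop("top","c",250,155,160,135,4)
s=read_state();p=s["position"];print(p,s["opening"],s["force"])
hub=np.array([.541,-.1142]);print(np.degrees(np.arctan2(*(p[:2]-hub)[::-1])),np.linalg.norm(p[:2]-hub))
E
```

```text
[ 0.52606844 -0.06767442  0.09936341] 0.19776338800998722 [ 3.05874573 -1.142248    5.96344086]
107.79310529317061 0.04886288317152793
```

View pics/c.png

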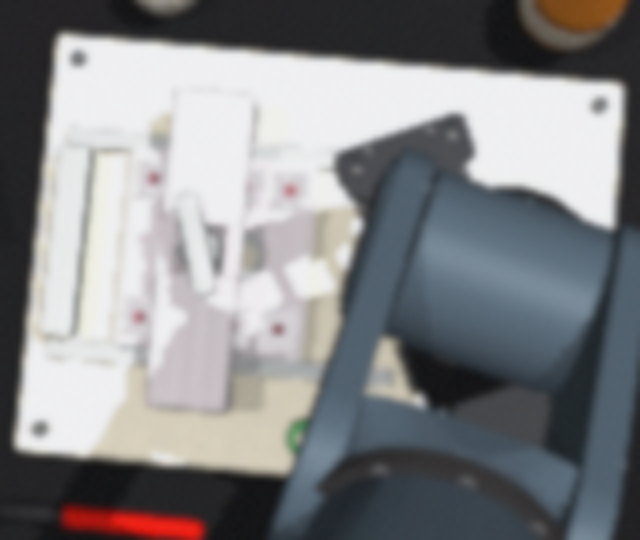

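The tray has advanced (the slide dots shifted left about 23 crop px) and the wheel is turning. Next half turn.

{"api": "play_rows", "payload": {
  "plan": [
    [[0.255,0.056,0,0,0,0,-1],[0.261,-0.012,0,0,0,0,-1],[0.249,-0.079,0,0,0,0,-1],[0.22,-0.141,0,0,0,0,-1],[0.176,-0.193,0,0,0,0,-1],[0.12,-0.232,0,0,0,0,-1],[0.056,-0.255,0,0,0,0,-1],[-0.012,-0.261,0,0,0,0,-1],[-0.079,-0.249,0,0,0,0,-1],[-0.141,-0.22,0,0,0,0,-1],[-0.193,-0.176,0,0,0,0,-1],[-0.232,-0.12,0,0,0,0,-1]]
  ]
}}

```text
time_s: 5.75
position: [0.5585, -0.1624, 0.0994]
tcp_rot: [[-0.329, 0.944, 0.003], [0.944, 0.329, -0.0], [-0.001, 0.002, -1.0]]
force: [2.6, 1.4, 6.8]
opening: 0.196
```

{"api": "play_rows", "payload": {
  "plan": [
    [[-0.255,-0.056,0,0,0,0,-1],[-0.261,0.012,0,0,0,0,-1],[-0.249,0.079,0,0,0,0,-1],[-0.22,0.141,0,0,0,0,-1]]
  ]
}}

```text
time_s: 6.15
position: [0.509, -0.1525, 0.0993]
tcp_rot: [[-0.327, 0.945, 0.003], [0.945, 0.327, 0.001], [-0.0, 0.003, -1.0]]
force: [8.1, 4.8, 5.2]
opening: 0.199
```

```bash
python3 - <<'E'
from h import *
s=read_state();p=s["position"];print(p,s["opening"],s["force"])
hub=np.array([.541,-.1142]);a0=np.degrees(np.arctan2(*(p[:2]-hub)[::-1]));print(a0,np.linalg.norm(p[:2]-hub))
a=np.radians(a0-5*np.arange(41));P=hub+.05*np.c_[np.cos(a),np.sin(a)]
D=np.diff(P,axis=0)/.05
print(D[:26].round(3).tolist())
E
```

```text
[ 0.50901939 -0.15251912  0.09934589] 0.19900782854489718 [8.07746635 4.81154874 5.17223695]
-129.84791079269328 0.04991106659445884
[[-0.064, 0.059], [-0.059, 0.064], [-0.053, 0.069], [-0.047, 0.073], [-0.04, 0.077], [-0.034, 0.081], [-0.026, 0.083], [-0.019, 0.085], [-0.012, 0.086], [-0.004, 0.087], [0.004, 0.087], [0.011, 0.087], [0.019, 0.085], [0.026, 0.083], [0.033, 0.081], [0.04, 0.077], [0.047, 0.074], [0.053, 0.069], [0.059, 0.064], [0.064, 0.059], [0.069, 0.053], [0.073, 0.047], [0.077, 0.04], [0.081, 0.034], [0.083, 0.026], [0.085, 0.019]]
```

{"api": "play_rows", "payload": {
  "plan": [
    [[-0.064,0.059,0,0,0,0,-1],[-0.059,0.064,0,0,0,0,-1],[-0.053,0.069,0,0,0,0,-1],[-0.047,0.073,0,0,0,0,-1],[-0.04,0.077,0,0,0,0,-1],[-0.034,0.081,0,0,0,0,-1]]
  ]
}}

```text
time_s: 6.75
position: [0.4954, -0.1323, 0.0994]
tcp_rot: [[-0.329, 0.944, 0.005], [0.944, 0.329, -0.001], [-0.003, 0.004, -1.0]]
force: [6.5, -0.7, 4.5]
opening: 0.197
```

{"api": "play_rows", "payload": {
  "plan": [
    [[-0.026,0.083,0,0,0,0,-1],[-0.019,0.085,0,0,0,0,-1]]
  ]
}}

```text
time_s: 6.95
position: [0.4932, -0.1243, 0.0994]
tcp_rot: [[-0.329, 0.944, 0.005], [0.944, 0.329, -0.002], [-0.004, 0.004, -1.0]]
force: [6.0, -1.5, 4.3]
opening: 0.2
```

{"api": "play_rows", "payload": {
  "plan": [
    [[-0.012,0.086,0,0,0,0,-1],[-0.004,0.087,0,0,0,0,-1]]
  ]
}}

```text
time_s: 7.15
position: [0.4924, -0.1159, 0.0994]
tcp_rot: [[-0.329, 0.944, 0.005], [0.944, 0.329, -0.002], [-0.004, 0.004, -1.0]]
force: [4.3, -1.8, 3.7]
opening: 0.192
```

{"api": "play_rows", "payload": {
  "plan": [
    [[0.004,0.087,0,0,0,0,-1],[0.011,0.087,0,0,0,0,-1]]
  ]
}}

```text
time_s: 7.35
position: [0.4928, -0.1101, 0.0994]
tcp_rot: [[-0.334, 0.943, 0.003], [0.943, 0.334, -0.009], [-0.009, 0.0, -1.0]]
force: [-2.3, -22.9, 2.4]
opening: 0.194
```

The tangential force jumped to 23 N, so the tray is on its stop. One small confirming push, then release and rise.

{"api": "play_rows", "payload": {
  "plan": [
    [[0,0.03,0,0,0,0,-1],[0,0,0,0,0,0,-1]]
  ]
}}

```text
time_s: 7.55
position: [0.4927, -0.1103, 0.0994]
tcp_rot: [[-0.334, 0.943, 0.003], [0.943, 0.334, -0.01], [-0.011, -0.0, -1.0]]
force: [-1.4, -18.7, 3.5]
opening: 0.2
```

{"api": "play_rows", "payload": {
  "plan": [
    [[0,0,0,0,0,0,0],[0,0,0,0,0,0,0],[0,0,0.3,0,0,0,0],[0,0,0.6,0,0,0,0],[0,0,0.6,0,0,0,0]]
  ]
}}

```text
time_s: 8.05
position: [0.4882, -0.103, 0.1727]
tcp_rot: [[-0.33, 0.944, -0.007], [0.944, 0.33, 0.004], [0.006, -0.006, -1.0]]
force: [0.4, 0.1, -0.5]
opening: 0.483
```

{"api": "play_rows", "payload": {
  "plan": [
    [[0.23,0.59,0,0,0,-0.0455,0],[0.23,0.59,0,0,0,-0.0455,0],[0.23,0.59,0,0,0,-0.0455,0],[0.23,0.59,0,0,0,-0.0455,0],[0.23,0.59,0,0,0,-0.0455,0],[0.23,0.59,0,0,0,-0.0455,0],[0,0,0,0,0,-0.0455,0],[0,0,0,0,0,-0.0455,0],[0,0,0,0,0,-0.0455,0],[0,0,0,0,0,-0.0455,0],[0,0,0,0,0,-0.0455,0],[0,0,0,0,0,-0.0455,0]]
  ]
}}

```text
time_s: 9.25
position: [0.5572, 0.073, 0.1721]
tcp_rot: [[0.983, 0.185, -0.007], [0.185, -0.983, 0.001], [-0.006, -0.002, -1.0]]
force: [-0.3, -0.9, 0.4]
opening: 0.499
```

```bash
python3 - <<'E'
from h import *
crop("side","d",220,150,180,150,3.55)
s=read_state();p=s["position"];R=s["tcp_rot"];print(p,np.degrees(np.arctan2(R[1][1],R[0][1])),s["joint_positions"],s["force"])
print((np.array([.557,.0742,.095])-p)/.05)
E
```

```text
[0.55735916 0.07290615 0.17219829] -79.56028736639499 [-3.94699783e+00  2.92420951e+01  9.38840132e+01  2.19236323e-02
  5.72308149e+01  7.56010486e+01] [ 0.32449077  1.01180697 -0.65165736]
[-0.00718313  0.02587707 -1.54396575]
```

View pics/d.png

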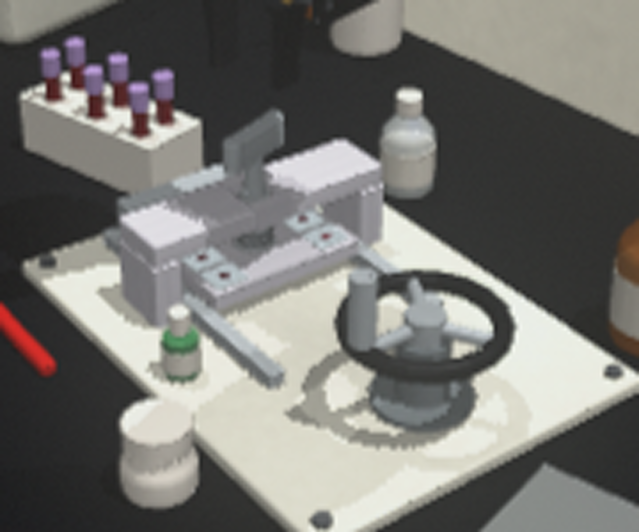

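The tray is now under the bridge, the fingers are above the wing bar and nothing has been disturbed. Descending and gripping the bar.

{"api": "play_rows", "payload": {
  "plan": [
    [[0,0.02,-0.5,0,0,0,0],[0,0,-0.5,0,0,0,0],[0,0,-0.5,0,0,0,0],[0,0,-0.04,0,0,0,0],[0,0,0,0,0,0,0],[0,0,0,0,0,0,-1],[0,0,0,0,0,0,-1],[0,0,0,0,0,0,-1],[0,0,0,0,0,0,-1],[0,0,0,0,0,0,-1],[0,0,0,0,0,0,-1]]
  ]
}}

```text
time_s: 10.4
position: [0.5606, 0.0756, 0.0973]
tcp_rot: [[0.982, 0.188, 0.001], [0.188, -0.982, 0.004], [0.002, -0.004, -1.0]]
force: [1.3, 8.0, 1.7]
opening: 0.157
```

```bash
python3 - <<'E'
from h import *
s=read_state();R=s["tcp_rot"];print(s["position"],np.degrees(np.arctan2(R[1][1],R[0][1])),s["opening"]*87,s["force"],s["moment"])
E
```

```text
[0.56056809 0.07557997 0.09728368] -79.16354727285618 13.680340187305584 [1.2725008  8.04455506 1.73010681] [ 1.34044155  0.14127949 -0.01285822]
```

{"api": "play_rows", "payload": {
  "plan": [
    [[0,0,0,0,0,0,-0.3],[0,0,0,0,0,0,-0.3],[-0.05,0.02,0,0,0,0,-0.3],[0,0,0,0,0,0,-0.3],[0,0,0,0,0,0,-1],[0,0,0,0,0,0,-1],[0,0,0,0,0,0,-1],[0,0,0,0,0,0,-1]]
  ]
}}

```text
time_s: 11.2
position: [0.5575, 0.0751, 0.0965]
tcp_rot: [[0.982, 0.189, -0.001], [0.189, -0.982, 0.002], [-0.0, -0.002, -1.0]]
force: [0.6, 4.9, -0.1]
opening: 0.159
```

```bash
cat > st.py <<'E'
from h import *
s=read_state();R=s["tcp_rot"];print(s["time_s"],np.round(s["position"],4),"yaw",np.degrees(np.arctan2(R[1][1],R[0][1])).round(2),(s["opening"]*87).round(1),"F",np.round(s["force"],1),"M",np.round(s["moment"],2),"j6",round(s["joint_positions"][5],1))
E
python3 st.py
```

```text
Traceback (most recent call last):
  File "st.py", line 2, in <module>
    s=read_state();R=s["tcp_rot"];print(s["time_s"],np.round(s["position"],4),"yaw",np.degrees(np.arctan2(R[1][1],R[0][1])).round(2),(s["opening"]*87).round(1),"F",np.round(s["force"],1),"M",np.round(s["moment"],2),"j6",round(s["joint_positions"][5],1))
                                                                                                                                     ^^^^^^^^^^^^^^^^^^^^^^^
AttributeError: 'float' object has no attribute 'round'
```

{"api": "play_rows", "payload": {
  "plan": [
    [[0,0.015,0,0,0,0.03,-1],[0,0,0,0,0,0.03,-1]]
  ]
}}

```text
time_s: 11.4
position: [0.5575, 0.0752, 0.0966]
tcp_rot: [[0.927, 0.374, -0.001], [0.374, -0.927, 0.001], [-0.0, -0.001, -1.0]]
force: [-0.7, 1.8, 0.8]
opening: 0.158
```

{"api": "play_rows", "payload": {
  "plan": [
    [[0,0,0,0,0,0.03,-1],[0,0,0,0,0,0.03,-1]]
  ]
}}

```text
time_s: 11.6
position: [0.5575, 0.0751, 0.0967]
tcp_rot: [[0.841, 0.541, -0.001], [0.541, -0.841, 0.001], [-0.0, -0.001, -1.0]]
force: [-1.2, 2.1, 3.1]
opening: 0.162
```

```bash
sed -i 's/(s\["opening"\]\*87).round(1)/round(s["opening"]*87,1)/' st.py; python3 st.py
```

```text
11.6 [0.5575 0.0751 0.0967] yaw -57.26 14.1 F [-1.2  2.1  3.1] M [ 0.22  0.27 -0.09] j6 53.5
```

{"api": "play_rows", "payload": {
  "plan": [
    [[0,0,0,0,0,0.03,-1]]
  ]
}}

```text
time_s: 11.7
position: [0.5575, 0.0751, 0.0968]
tcp_rot: [[0.786, 0.618, -0.001], [0.618, -0.786, 0.001], [-0.0, -0.001, -1.0]]
force: [-0.8, 2.7, 3.4]
opening: 0.159
```

{"api": "play_rows", "payload": {
  "plan": [
    [[0,0,0,0,0,0.03,-1]]
  ]
}}

```text
time_s: 11.8
position: [0.5576, 0.0751, 0.0969]
tcp_rot: [[0.725, 0.689, -0.0], [0.689, -0.725, 0.0], [0.0, -0.001, -1.0]]
force: [-1.4, 2.2, 3.5]
opening: 0.156
```

{"api": "play_rows", "payload": {
  "plan": [
    [[0,0,0,0,0,0.03,-1]]
  ]
}}

```text
time_s: 11.9
position: [0.5576, 0.0751, 0.097]
tcp_rot: [[0.657, 0.754, -0.0], [0.754, -0.657, 0.0], [0.0, -0.001, -1.0]]
force: [-0.8, 1.5, 4.9]
opening: 0.154
```

{"api": "play_rows", "payload": {
  "plan": [
    [[0,0,0,0,0,0.03,-1]]
  ]
}}

```text
time_s: 12.0
position: [0.5576, 0.075, 0.0971]
tcp_rot: [[0.583, 0.813, -0.0], [0.813, -0.583, 0.0], [0.0, -0.0, -1.0]]
force: [-1.3, 2.2, 4.0]
opening: 0.158
```

{"api": "play_rows", "payload": {
  "plan": [
    [[0,0,0,0,0,0.03,-1]]
  ]
}}

```text
time_s: 12.1
position: [0.5576, 0.075, 0.0971]
tcp_rot: [[0.504, 0.864, -0.0], [0.864, -0.504, 0.0], [0.0, -0.0, -1.0]]
force: [-1.4, 1.0, 4.5]
opening: 0.158
```

{"api": "play_rows", "payload": {
  "plan": [
    [[0,0,0,0,0,0.03,-1]]
  ]
}}

```text
time_s: 12.2
position: [0.5577, 0.0751, 0.0973]
tcp_rot: [[0.42, 0.907, 0.0], [0.907, -0.42, 0.001], [0.001, -0.0, -1.0]]
force: [-1.3, 2.2, 5.6]
opening: 0.157
```

{"api": "play_rows", "payload": {
  "plan": [
    [[0,0,0,0,0,0.03,-1]]
  ]
}}

```text
time_s: 12.3
position: [0.5577, 0.075, 0.0973]
tcp_rot: [[0.333, 0.943, 0.0], [0.943, -0.333, 0.0], [0.0, -0.0, -1.0]]
force: [-1.2, 1.2, 5.9]
opening: 0.159
```

{"api": "play_rows", "payload": {
  "plan": [
    [[0,0,0,0,0,0.03,-1]]
  ]
}}

```text
time_s: 12.4
position: [0.5577, 0.0751, 0.0972]
tcp_rot: [[0.243, 0.97, 0.0], [0.97, -0.243, 0.0], [0.0, -0.0, -1.0]]
force: [-0.4, 3.1, -0.2]
opening: 0.158
```

{"api": "play_rows", "payload": {
  "plan": [
    [[0,0,0,0,0,0.03,-1]]
  ]
}}

```text
time_s: 12.5
position: [0.5577, 0.0751, 0.0966]
tcp_rot: [[0.15, 0.989, 0.0], [0.989, -0.15, 0.0], [0.0, 0.0, -1.0]]
force: [0.6, 2.2, -5.0]
opening: 0.157
```

Drop felt: at yaw of about −15° the vertical force fell from +5.9 to −5 N. I'll loosen so the screw falls, follow it down about 7 mm, and regrip.

```bash
python3 -c "
from h import *
crop('side','e1',220,150,180,150,3.55)"; python3 st.py
```

```text
12.55 [0.5577 0.0752 0.0963] yaw -8.49 13.6 F [ 0.6  3.5 -4.6] M [ 0.51 -0.09  0.19] j6 4.7
```

{"api": "play_rows", "payload": {
  "plan": [
    [[0,0,0,0,0,0,-0.4],[0,0,0,0,0,0,-0.4],[0,0,0,0,0,0,-0.4],[0,0,-0.14,0,0,0,-0.4],[0,0,0,0,0,0,-0.4]]
  ]
}}

```text
time_s: 13.05
position: [0.5572, 0.0746, 0.0887]
tcp_rot: [[0.154, 0.988, -0.002], [0.988, -0.154, -0.0], [-0.0, -0.002, -1.0]]
force: [0.2, 0.2, 0.2]
opening: 0.3
```

```bash
python3 st.py; python3 -c "
from h import *
b=crop('side','e2',220,150,180,150,3.55);a=cv2.imread('pics/e1.png')
cv2.imwrite('pics/e.png',cv2.resize(np.hstack([a[50:300,150:450],b[50:300,150:450]]),None,fx=1.3,fy=1.3))"
```

```text
13.05 [0.5572 0.0746 0.0887] yaw -8.88 26.1 F [0.2 0.2 0.2] M [-0.11  0.04 -0.05] j6 5.1
```

View pics/e.png

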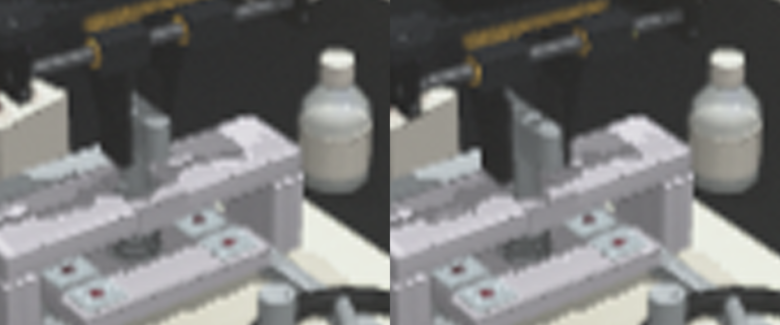

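The bar has visibly sunk and its underside is close to the bridge. I'll regrip and turn forward, following the thread down.

{"api": "play_rows", "payload": {
  "plan": [
    [[0,0.01,0,0,0,0,-1],[0,0,0,0,0,0,-1],[0,0,0,0,0,0,-1],[0,0,0,0,0,0,-1],[0,0,0,0,0,-0.02,-1],[0,0,0,0,0,-0.02,-1]]
  ]
}}

```text
time_s: 13.7
position: [0.5578, 0.0754, 0.0896]
tcp_rot: [[0.279, 0.96, 0.0], [0.96, -0.279, 0.0], [0.0, -0.0, -1.0]]
force: [-0.0, 1.7, -1.1]
opening: 0.156
```

{"api": "play_rows", "payload": {
  "plan": [
    [[0,0,-0.0028,0,0,-0.04,-1],[0,0,-0.0028,0,0,-0.04,-1]]
  ]
}}

```text
time_s: 13.9
position: [0.5578, 0.0754, 0.0892]
tcp_rot: [[0.511, 0.86, 0.0], [0.86, -0.511, 0.0], [0.0, -0.0, -1.0]]
force: [0.6, 1.3, -1.2]
opening: 0.161
```

```bash
python3 st.py
```

```text
13.9 [0.5578 0.0754 0.0892] yaw -30.73 14.0 F [ 0.6  1.3 -1.2] M [0.01 0.11 0.02] j6 27.1
```

{"api": "play_rows", "payload": {
  "plan": [
    [[0,0,-0.0028,0,0,-0.04,-1],[0,0,-0.0028,0,0,-0.04,-1],[0,0,-0.0028,0,0,-0.04,-1],[0,0,-0.0028,0,0,-0.04,-1],[0,0,-0.0028,0,0,-0.04,-1],[0,0,-0.0028,0,0,-0.04,-1],[0,0,-0.0028,0,0,-0.04,-1],[0,0,-0.0028,0,0,-0.04,-1]]
  ]
}}

```text
time_s: 14.7
position: [0.5578, 0.0754, 0.0881]
tcp_rot: [[1.0, 0.029, -0.0], [0.029, -1.0, 0.0], [-0.0, -0.0, -1.0]]
force: [0.5, 0.3, -0.2]
opening: 0.154
```

{"api": "play_rows", "payload": {
  "plan": [
    [[0,0,-0.0028,0,0,-0.04,-1],[0,0,-0.0028,0,0,-0.04,-1],[0,0,-0.0028,0,0,-0.04,-1],[0,0,-0.0028,0,0,-0.04,-1],[0,0,-0.0028,0,0,-0.04,-1],[0,0,-0.0028,0,0,-0.04,-1],[0,0,-0.0028,0,0,-0.04,-1],[0,0,-0.0028,0,0,-0.04,-1],[0,0,0,0,0,0,-1]]
  ]
}}

```text
time_s: 15.6
position: [0.5577, 0.0755, 0.087]
tcp_rot: [[0.564, -0.826, -0.0], [-0.826, -0.564, 0.0], [-0.0, -0.0, -1.0]]
force: [0.4, 1.4, -1.0]
opening: 0.153
```

```bash
python3 st.py
```

```text
15.6 [0.5577 0.0755 0.087 ] yaw -145.66 13.3 F [ 0.4  1.4 -1. ] M [ 0.23  0.16 -0.07] j6 142.0
```

{"api": "play_rows", "payload": {
  "plan": [
    [[0,0,0,0,0,0,1],[0,0,0,0,0,0,1],[0,0,0,0,0,0,1],[0,0,0,0,0,0,1],[0,0,0,0,0,0,1]]
  ]
}}

```text
time_s: 16.1
position: [0.5578, 0.0752, 0.0871]
tcp_rot: [[0.564, -0.825, 0.0], [-0.825, -0.564, -0.0], [0.0, -0.0, -1.0]]
force: [-0.2, -0.5, -0.5]
opening: 0.529
```

```bash
python3 st.py
```

```text
16.1 [0.5578 0.0752 0.0871] yaw -145.63 46.0 F [-0.2 -0.5 -0.5] M [-0.05  0.18 -0.02] j6 141.9
```

{"api": "play_rows", "payload": {
  "plan": [
    [[0,0,0,0,0,0,1],[0,0,0,0,0,0,1],[0,0,0,0,0,0,1],[0,0,0,0,0,0,1],[0,0,0,0,0,0.04,1],[0,0,0,0,0,0.04,1],[0,0,0,0,0,0.04,1],[0,0,0,0,0,0.04,1],[0,0,0,0,0,0.04,1],[0,0,0,0,0,0.04,1],[0,0,0,0,0,0.04,1],[0,0,0,0,0,0.04,1]]
  ]
}}

```text
time_s: 17.3
position: [0.5578, 0.0753, 0.087]
tcp_rot: [[0.999, 0.039, 0.0], [0.039, -0.999, 0.0], [0.0, -0.0, -1.0]]
force: [-0.9, -0.2, 0.3]
opening: 1.0
```

{"api": "play_rows", "payload": {
  "plan": [
    [[0,0,0,0,0,0.04,1],[0,0,0,0,0,0.04,1],[0,0,0,0,0,0.04,1],[0,0,0,0,0,0.04,1],[0,0,0,0,0,0.04,1],[0,0,0,0,0,0.04,1],[0,0,0,0,0,0.04,1],[0,0,0,0,0,0.04,1],[0,0,0,0,0,0.04,1],[0,0,0,0,0,0.04,1]]
  ]
}}

```text
time_s: 18.3
position: [0.5578, 0.0753, 0.087]
tcp_rot: [[0.271, 0.962, -0.0], [0.962, -0.271, -0.0], [-0.0, -0.0, -1.0]]
force: [0.3, 1.2, 0.2]
opening: 1.001
```

{"api": "play_rows", "payload": {
  "plan": [
    [[0,0,0,0,0,0.04,1],[0,0,0,0,0,0.04,1],[0,0,0,0,0,0.04,1],[0,0,0,0,0,0.04,1],[0,0,0,0,0,0.04,1],[0,0,0,0,0,0.04,1],[0,0,0,0,0,0.04,1],[0,0,0,0,0,0,1]]
  ]
}}

```text
time_s: 19.1
position: [0.5578, 0.0753, 0.087]
tcp_rot: [[-0.564, 0.826, -0.0], [0.826, 0.564, -0.0], [-0.0, -0.0, -1.0]]
force: [0.5, 0.1, -0.8]
opening: 1.0
```

```bash
python3 st.py
```

```text
19.1 [0.5578 0.0753 0.087 ] yaw 34.34 87.0 F [ 0.5  0.1 -0.8] M [0.01 0.02 0.01] j6 -38.0
```

{"api": "play_rows", "payload": {
  "plan": [
    [[0,0,0,0,0,0,-1],[0,0,0,0,0,0,-1],[0,0,0,0,0,0,-1],[0,0,0,0,0,0,-1],[0,0,0,0,0,0,-1],[0,0,0,0,0,0,-1],[0,0,0,0,0,0,-1],[0,0,0,0,0,0,-1],[0,0,0,0,0,0,-1],[0,0,0,0,0,0,-1],[0,0,0,0,0,0,-1],[0,0,0,0,0,0,-1]]
  ]
}}

```text
time_s: 20.3
position: [0.5578, 0.0754, 0.087]
tcp_rot: [[-0.564, 0.826, 0.0], [0.826, 0.564, 0.0], [0.0, 0.0, -1.0]]
force: [-0.4, 0.0, -1.1]
opening: 0.157
```

```bash
python3 st.py
```

```text
20.3 [0.5578 0.0754 0.087 ] yaw 34.33 13.7 F [-0.4  0.  -1.1] M [ 0.05 -0.03 -0.08] j6 -38.0
```

{"api": "play_rows", "payload": {
  "plan": [
    [[0,0,-0.0028,0,0,-0.04,-1],[0,0,-0.0028,0,0,-0.04,-1],[0,0,-0.0028,0,0,-0.04,-1],[0,0,-0.0028,0,0,-0.04,-1],[0,0,-0.0028,0,0,-0.04,-1],[0,0,-0.0028,0,0,-0.04,-1],[0,0,-0.0028,0,0,-0.04,-1],[0,0,-0.0028,0,0,-0.04,-1],[0,0,-0.0028,0,0,-0.04,-1]]
  ]
}}

```text
time_s: 21.2
position: [0.5577, 0.0753, 0.0857]
tcp_rot: [[0.511, 0.86, -0.0], [0.86, -0.511, -0.0], [-0.0, -0.0, -1.0]]
force: [0.0, 0.0, 0.0]
opening: 0.156
```

{"api": "play_rows", "payload": {
  "plan": [
    [[0,0,-0.0028,0,0,-0.04,-1],[0,0,-0.0028,0,0,-0.04,-1],[0,0,-0.0028,0,0,-0.04,-1],[0,0,-0.0028,0,0,-0.04,-1],[0,0,-0.0028,0,0,-0.04,-1],[0,0,-0.0028,0,0,-0.04,-1],[0,0,-0.0028,0,0,-0.04,-1],[0,0,-0.0028,0,0,-0.04,-1]]
  ]
}}

```text
time_s: 22.0
position: [0.5576, 0.0754, 0.0846]
tcp_rot: [[1.0, 0.029, -0.0], [0.029, -1.0, 0.0], [-0.0, -0.0, -1.0]]
force: [0.0, 0.6, -0.2]
opening: 0.159
```

{"api": "play_rows", "payload": {
  "plan": [
    [[0,0,-0.0028,0,0,-0.04,-1],[0,0,-0.0028,0,0,-0.04,-1],[0,0,-0.0028,0,0,-0.04,-1],[0,0,-0.0028,0,0,-0.04,-1],[0,0,-0.0028,0,0,-0.04,-1],[0,0,-0.0028,0,0,-0.04,-1],[0,0,-0.0028,0,0,-0.04,-1],[0,0,-0.0028,0,0,-0.04,-1],[0,0,0,0,0,0,-1]]
  ]
}}

```text
time_s: 22.9
position: [0.5577, 0.0755, 0.0835]
tcp_rot: [[0.564, -0.826, -0.0], [-0.826, -0.564, 0.0], [-0.0, -0.0, -1.0]]
force: [0.6, 0.2, -0.3]
opening: 0.158
```

```bash
python3 st.py
```

```text
22.9 [0.5577 0.0755 0.0835] yaw -145.65 13.7 F [ 0.6  0.2 -0.3] M [ 0.25  0.13 -0.07] j6 142.0
```

Open, rise 3 mm for bridge clearance, and swing back half a turn.

{"api": "play_rows", "payload": {
  "plan": [
    [[0,0,0,0,0,0,1],[0,0,0,0,0,0,1],[0,0,0.06,0,0,0,1],[0,0,0,0,0,0,1],[0,0,0,0,0,0,1],[0,0,0,0,0,0,1],[0,0,0,0,0,0,1],[0,0,0,0,0,0,1],[0,0,0,0,0,0,1],[0,0,0,0,0,0,1]]
  ]
}}

```text
time_s: 23.9
position: [0.5578, 0.0753, 0.0865]
tcp_rot: [[0.564, -0.826, -0.0], [-0.826, -0.564, -0.0], [-0.0, 0.0, -1.0]]
force: [0.1, 0.1, -0.2]
opening: 0.961
```

{"api": "play_rows", "payload": {
  "plan": [
    [[0,0,0,0,0,0.04,1],[0,0,0,0,0,0.04,1],[0,0,0,0,0,0.04,1],[0,0,0,0,0,0.04,1],[0,0,0,0,0,0.04,1],[0,0,0,0,0,0.04,1],[0,0,0,0,0,0.04,1],[0,0,0,0,0,0.04,1],[0,0,0,0,0,0.04,1],[0,0,0,0,0,0.04,1],[0,0,0,0,0,0.04,1],[0,0,0,0,0,0.04,1]]
  ]
}}

```text
time_s: 25.1
position: [0.5578, 0.0753, 0.0865]
tcp_rot: [[0.857, 0.516, -0.0], [0.516, -0.857, 0.0], [-0.0, -0.0, -1.0]]
force: [0.6, 0.4, -0.2]
opening: 0.999
```

{"api": "play_rows", "payload": {
  "plan": [
    [[0,0,0,0,0,0.04,1],[0,0,0,0,0,0.04,1],[0,0,0,0,0,0.04,1],[0,0,0,0,0,0.04,1],[0,0,0,0,0,0.04,1],[0,0,0,0,0,0.04,1],[0,0,0,0,0,0.04,1],[0,0,0,0,0,0.04,1],[0,0,0,0,0,0.04,1],[0,0,0,0,0,0.04,1],[0,0,0,0,0,0.04,1],[0,0,0,0,0,0.04,1]]
  ]
}}

```text
time_s: 26.3
position: [0.5578, 0.0753, 0.0865]
tcp_rot: [[-0.461, 0.887, 0.0], [0.887, 0.461, 0.0], [0.0, 0.0, -1.0]]
force: [0.3, 0.3, -0.6]
opening: 1.001
```

{"api": "play_rows", "payload": {
  "plan": [
    [[0,0,0,0,0,0.04,1],[0,0,0,0,0,0,-1],[0,0,0,0,0,0,-1],[0,0,0,0,0,0,-1],[0,0,0,0,0,0,-1],[0,0,0,0,0,0,-1],[0,0,0,0,0,0,-1],[0,0,0,0,0,0,-1],[0,0,0,0,0,0,-1],[0,0,0,0,0,0,-1],[0,0,0,0,0,0,-1],[0,0,0,0,0,0,-1]]
  ]
}}

```text
time_s: 27.5
position: [0.5579, 0.0753, 0.0865]
tcp_rot: [[-0.564, 0.826, 0.0], [0.826, 0.564, 0.0], [-0.0, 0.0, -1.0]]
force: [0.6, 1.0, -0.2]
opening: 0.157
```

{"api": "play_rows", "payload": {
  "plan": [
    [[0,0,0,0,0,0,-1],[0,0,0,0,0,0,-1]]
  ]
}}

```text
time_s: 27.7
position: [0.5579, 0.0753, 0.0865]
tcp_rot: [[-0.564, 0.826, 0.0], [0.826, 0.564, 0.0], [-0.0, 0.0, -1.0]]
force: [0.0, -0.2, 0.1]
opening: 0.154
```

```bash
python3 st.py
```

```text
27.7 [0.5579 0.0753 0.0865] yaw 34.34 13.4 F [ 0.  -0.2  0.1] M [ 0.1   0.03 -0.01] j6 -38.0
```

{"api": "play_rows", "payload": {
  "plan": [
    [[0,0,-0.0028,0,0,-0.04,-1],[0,0,-0.0028,0,0,-0.04,-1],[0,0,-0.0028,0,0,-0.04,-1],[0,0,-0.0028,0,0,-0.04,-1],[0,0,-0.0028,0,0,-0.04,-1],[0,0,-0.0028,0,0,-0.04,-1],[0,0,-0.0028,0,0,-0.04,-1],[0,0,0,0,0,0,-1],[0,0,0,0,0,0,-1],[0,0,0,0,0,0,-1]]
  ]
}}

```text
time_s: 28.7
position: [0.5577, 0.0753, 0.0855]
tcp_rot: [[0.275, 0.961, -0.0], [0.961, -0.275, 0.0], [-0.0, -0.0, -1.0]]
force: [0.2, -0.2, -0.7]
opening: 0.161
```

```bash
python3 st.py; python3 -c "
from h import *
a=crop('side','f1',220,150,180,150,3);b=crop('top','f2',180,130,230,170,2.6);b=b[:442]
a=cv2.copyMakeBorder(a,0,max(0,len(b)-len(a)),0,0,0);b=cv2.copyMakeBorder(b,0,max(0,len(a)-len(b)),0,0,0)
f=np.hstack([a,b]);cv2.imwrite('pics/f.png',cv2.resize(f,None,fx=795/f.shape[1],fy=795/f.shape[1]))"
```

```text
28.7 [0.5577 0.0753 0.0855] yaw -15.95 14.0 F [ 0.2 -0.2 -0.7] M [-0.09  0.09 -0.02] j6 12.3
```

View pics/f.png

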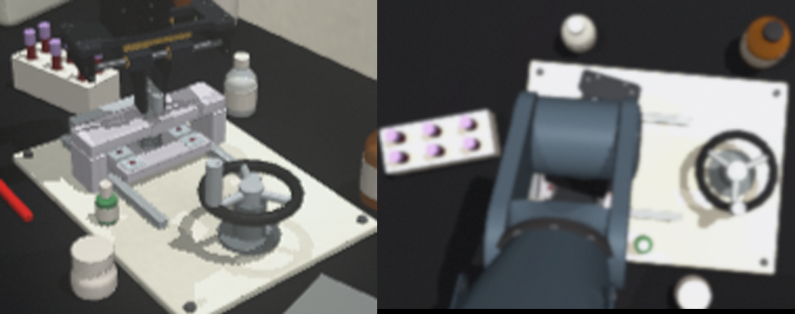

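The final view shows the bar low and held in the fingers, with the tray docked under the bridge and all bystanders in place. Opening is 14 mm and forces are near zero, so I'm handing in.

```bash
python3 -c "
from rig import *
print(hand_in())"; python3 st.py
```

```text
the job is handed in; nothing more can be done
None
the job is handed in; nothing more can be done
```

I docked the tray, felt the screw drop into its thread, turned it forward one full turn, and handed the job in at 28.8 s with the bar still firmly gripped.

- **Tray:** I wound the handwheel about 475° clockwise until it blocked hard. Force at the handle jumped to 23 N, and the 1.3 turns match the 39 mm the tray had to travel.
- **Drop:** I turned the screw backward in 5° steps with a firm grip. The upward push rose to about 6 N, then fell to −5 N within two steps, after about 64° of turning. A side picture after loosening showed the head lower.
- **Forward turn:** I overshot the drop by about 6°, came back, and turned forward 360° from it in three grips. I followed the thread down at 7 mm per turn, and the vertical force stayed near 1 N or less, so the screw is engaged.
- **Last checks:** Opening was 14 mm, which is the bar's thickness, and forces were under 1 N. Bystanders in the last pictures had not moved, but the grey slide box was mostly out of frame.

No check failed or disagreed. The exact drop angle is only known to about ±3°, so the full turn carries the same uncertainty. I did not measure how far the screw sank; I judged it from the angle and the force-free follow.

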